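Unlock the platform shaker and park its transport pin

TASK

Free the platform shaker for use: draw the transport pin, the one with the tall round knob, straight up out of its bore and hang it upright by its collar in the open notch of the steel bracket on the shaker's side, then let go of it. Leave the pin with the T-shaped handle fully home in its bore.

Things in the scene. Friction and masses are not known exactly. Their poses are not given: they have to be found in the camera images.
- lock_pin_knob (a point): The pin to move: black upright round knob (24 mm diameter, 42 mm tall) on a round steel collar (40 mm diameter, 5 mm thick) on a steel shank (10 mm diameter, 60 mm long); about 0.12 kg. It stands loose in either of the shaker's two vertical 14 mm bores and must rise 60 mm to leave it. Point: on the axis half-way up the knob, 26 mm above the collar's underside, 21 mm below the knob's top; z up.
- lock_pin_collar (a point): The centre of the underside of the same pin's collar, the face that rests on the shaker's platform at the start and on the bracket when parked; z is the pin's axis, up. (An electrode stand with a tall rod, a slanting arm and a beaker stands fixed to the left of the shaker: swing past it high and close to the robot.)
- tee_pin_collar (a point): The pin that stays: same collar and shank, but a low black T-shaped crossbar handle (48 mm long, top 30 mm above the collar's underside). It stands in the other bore, 85 mm from the first, perhaps between it and the notch: carry the shank clear over it. Point: the centre of its collar's underside; z up.
- notch (a point): Parking place on the fixed shaker (white housing, aluminium platform 146 x 196 mm, top 80 mm above the bench). A steel plate, 10 mm thick, 56 mm wide, level with the platform, juts from its left side; a notch 20 mm wide, 44 mm deep, is cut in its outer edge, free below. Point: where the pin's axis belongs, on the notch's middle line, level with the plate's top, 16 mm from the closed end. x across the notch, y to its open end, z up.
Mind the look-alikes: they are no part of the job. What is shaped like the part that bears lock_pin_knob but pink or purple is not meant.

How it is judged:
By the outcome, as a careful person would: the job done as asked, in the order asked, and still so for the second after the job is handed in, with the robot touching nothing.
It also fails if it takes over 42 s, if anything falls off the work surface, if the arm or the gripper's body presses on something with over 40 N, if the wrist force passes 120 N, or if a joint passes its speed limit or range.

ROBOT

A 6-joint arm with a two-finger parallel gripper is mounted at the origin on a cart in front of the work surface, level with it; the furniture and walls round the work are solid. World frame = base frame: x ahead of the robot, y to its left, z up, the work surface at z = 0. Lengths are in m, angles in degrees, forces in N, time in s.
With the tool pointing down it reaches from about 0.3 to 0.75 m from the base axis. Payload 8.5 kg.
Tool frame: the origin (TCP) lies midway between the tips of the shut fingers; the grasp point (between the pads) lies behind it (grasp_offset is the z of the grasp point in the tool frame, in m); z points along the fingers, y is the direction in which the jaws open and shut (so a half turn about z gives the same grasp; the last joint's range is limited). The gripper opens to 85 mm and grips with 20 to 120 N. Pads are 22 mm wide; open, the fingers measure 114 mm over their backs; the gripper's body (76 mm by 85 mm) begins 54 mm behind the grasp point. The pads swing forward as they close: fully open they stand 13 mm farther back than shut.
Start: joints at [50.747, 21.807, 74.336, -0, 83.858, -12.336], TCP at [0.249, 0.49, 0.231] pointing down, gripper open.
Joint ranges: [-178.18, 178.18], [-50.72, 133.34], [12.68, 142.11], [-81.47, 261.47], [9.98, 163.14], [-165.26, 165.26]. Speed limits (degrees/s): [136.94, 136.94, 180, 180, 180, 180].

INTERFACE

Orientations are given as a 3x3 rotation matrix whose columns are the frame's x, y, z axes.
In Python, from rig import * gives the robot as it stands.
- The arm moves only by the shell command python3 -m pendant 'ROWS' [FORCE]. ROWS is JSON, one flat list of numbers, 7 for each row, row after row: the finger opening in mm, from 0 to 85.4, then the shift along the tool's x, y, z in units of 50 mm (1.0 is 50 mm), then the turn, a rotation vector about the tool's x, y, z in units of 8 degrees (1.0 is 8 degrees). In form: [hand, dx, dy, dz, wx, wy, wz, hand, dx, dy, dz, wx, wy, wz, ...]. A call has 1 to 12 rows; each row shifts and turns the commanded pose from where the row before left it, along the tool's axes as they then stand; what a row does not reach is not made up. A row lasts 1/10 s, in which the tool goes at most 50 mm and 8.59 degrees, less where a joint would pass 70% of its speed; a pose out of reach is approached as far as the arm can. A call is refused whole if a number of a shift passes 1 or a number of a turn 1, either way. A call with a gripper value outside its range is refused whole. The fingers move at their own pace and stop on an object; FORCE is the grip in N (left out, the last holds). Time passes only in rows, so rows that do not move let the fingers close. It gives the time, the measured TCP pose, the force and the opening at its end, in the units of the state.
- observe(): the state, without advancing time (a new reading comes with each control period).
- get_image(name): name is "scene" or "top" or "wrist"; returns a dict with "frame" (400x640x3 uint8, red, green, blue), "depth" (400x640 float32, m along the optical axis (not along the pixel's ray), 0 where there is no reading), "K" (3x3 intrinsics, pixels), "rvec" (rotation vector, rad) and "tvec" (3), from world to camera coordinates, as OpenCV has them. Camera axes: x right, y down, z forward; pixel columns grow to the right and rows downward; lengths in m; the calibration is good to about 2 mm. A picture is of the moment at which its call begins.
- close_job(): hands the job in, once; it reports no verdict.
The state is a dict: "time_s": time; "q": joint angles; "qvel": joint speeds; "joint_efforts": joint torques, N m; "position": TCP position; "tool_rot": TCP orientation; "ft_force": force on the tool from outside, world axes, zero at the start; "wrist_torque": the same for the moment, N m; "grip_width": finger opening in m.
Only numpy, scipy, OpenCV 4.12 (cv2) and the standard library are available. Lean on these libraries where they do the work, as an engineer would, in place of code of your own. Each camera call takes 0.05 s, during which the arm holds its last target.

## Working session

There is one attempt and no reset: what is moved stays moved. The work goes in short steps, Python scripts to look and compute and a shell command to move; the robot and the scene stay as the last step left them, time stands still between calls to the robot, and variables do not carry over. Pictures are saved under pics/ and viewed, and the job is handed in when it is done.

```bash
ls; mkdir -p pics; cat > h.py <<'E'
from rig import *
import numpy as np, cv2
def cam(n):
    d=get_image(n); d['R']=cv2.Rodrigues(np.array(d['rvec'],float))[0]; d['t']=np.array(d['tvec'],float).ravel(); d['K']=np.array(d['K']); return d
def save(d,name,crop=None,s=1):
    f=d['frame'][:,:,::-1]
    if crop: u0,v0,u1,v1=crop; f=f[v0:v1,u0:u1]
    f=cv2.resize(f,None,fx=s,fy=s,interpolation=cv2.INTER_CUBIC) if s!=1 else f
    cv2.imwrite('pics/'+name,f)
def ray(d,u,v,z):
    r=d['R'].T@np.linalg.inv(d['K'])@np.array([u,v,1.]); c=-d['R'].T@d['t']
    return c+r*(z-c[2])/r[2]
def dep(d,u,v):
    p=np.linalg.inv(d['K'])@np.array([u,v,1.])*d['depth'][int(v),int(u)]
    return d['R'].T@(p-d['t'])
def proj(d,p):
    q=d['K']@(d['R']@np.array(p)+d['t']); return q[:2]/q[2]
E
python3 - <<'E'
from h import *
import pickle
o=observe(); print({k:np.round(v,3).tolist() for k,v in o.items() if k in('time_s','position','tool_rot','grip_width')}, [k for k in o])
import rig; print(getattr(rig,'grasp_offset',None), [x for x in dir(rig) if x[0]!='_'])
D={}
for n in ('scene','top','wrist'):
    d=cam(n); D[n]=d; save(d,n+'0.png'); print(n,-d['R'].T@d['t'],d['R'][2])
pickle.dump(D,open('d0.pkl','wb'))
E
```

```text
pics
{'time_s': 0.0, 'position': [0.249, 0.49, 0.231], 'tool_rot': [[-0.892, 0.453, -0.001], [0.453, 0.892, -0.001], [0.0, -0.001, -1.0]], 'grip_width': 0.085} ['time_s', 'q', 'qvel', 'joint_efforts', 'position', 'tool_rot', 'ft_force', 'wrist_torque', 'grip_width']
-0.0187 ['MotionError', 'close_job', 'get_image', 'grasp_offset', 'observe']
scene [ 0.76215043 -0.57785891  0.93441583] [-0.27317482  0.3987632  -0.87542186]
top [ 0.31765962 -0.18324024  1.18675848] [ 0.17493383 -0.01088868 -0.98451998]
wrist [0.1742057  0.52901156 0.37320445] [ 0.29216581 -0.14999969 -0.94453122]
```

View pics/scene0.png

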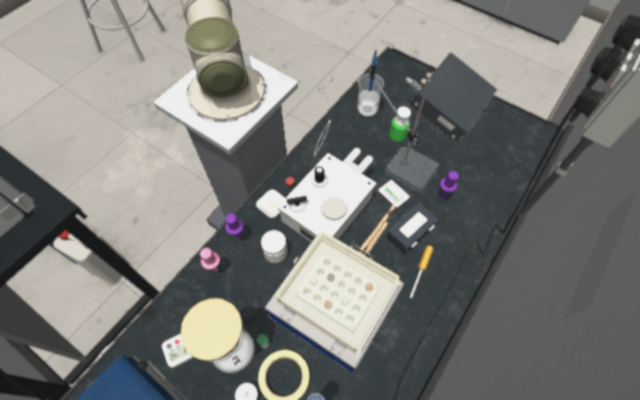

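View pics/top0.png

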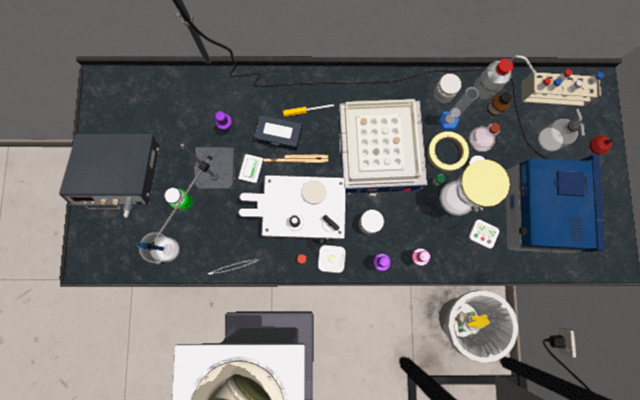

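View pics/wrist0.png

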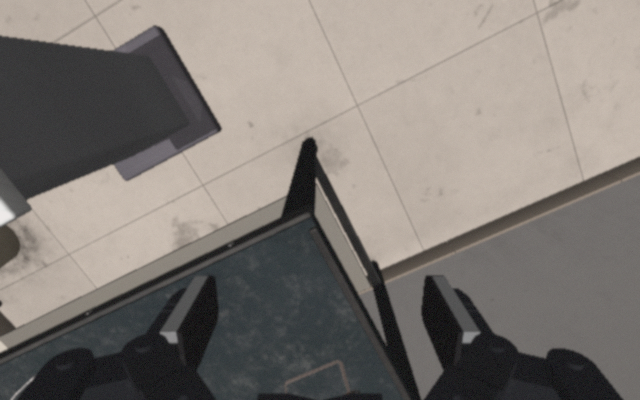

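The scene view shows the shaker at about (325,195), the knob pin at (320,175), the T-handle pin at (297,200), the bracket at (357,160), and pink and purple look-alikes. The top view has the shaker at about (305,207), knob at (294,221), tee at (330,222), and notch at (250,205). I'll check the calibration next.

```bash
python3 - <<'E'
from h import *
import pickle
D=pickle.load(open('d0.pkl','rb'))
t=D['top']; s=D['scene']
for d in (t,s): print(d['K'].tolist(), [np.round(proj(d,p)).tolist() for p in ([0,0,0],[.249,.49,.231],[.3,0,.08])], d['depth'].min(),d['depth'].max())
for n,u,v in (('plat',275,190),('bench',300,160),('knob',294,221),('brk',245,195),('brk',245,213)): print(n,dep(t,u,v),ray(t,u,v,.08))
for n,u,v in (('plat',345,185),('knob',320,172)): print(n,dep(s,u,v))
save(t,'tcrop.png',(200,160,380,280),4.4)
save(s,'scrop.png',(240,120,420,250),4.4)
E
```

```text
[[461.7507813288658, 0.0, 319.3368446791677], [0.0, 461.7507813288658, 192.56943090471083], [0.0, 0.0, 1.0]] [[238.0, 409.0], [-23.0, 310.0], [236.0, 282.0]] 0.0 2.1077533
[[416.3739157251117, 0.0, 324.61050664977734], [0.0, 416.3739157251117, 205.94704613829845], [0.0, 0.0, 1.0]] [[226.0, 91.0], [392.0, -34.0], [305.0, 118.0]] 0.0 2.8286965
plat [ 0.52089638 -0.08746453  0.07896896] [ 0.52070722 -0.08755367  0.08      ]
bench [ 0.6137264  -0.14574707  0.00888175] [ 0.59585038 -0.14801085  0.08      ]
knob [ 0.4392652  -0.13648154  0.12849635] [ 0.44483795 -0.13433875  0.08      ]
brk [ 0.50883374 -0.01456877  0.07741089] [ 0.50838755 -0.01496243  0.08      ]
brk [ 0.46438616 -0.01605185  0.07967549] [ 0.46434315 -0.01610086  0.08      ]
plat [ 0.50158673 -0.11166253  0.0775737 ]
knob [ 0.45031011 -0.14372711  0.12873853]
```

View pics/tcrop.png

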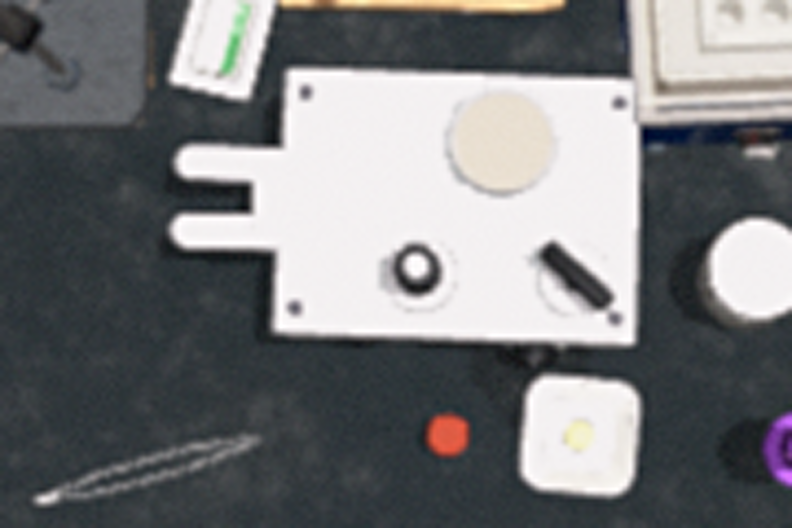

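View pics/scrop.png

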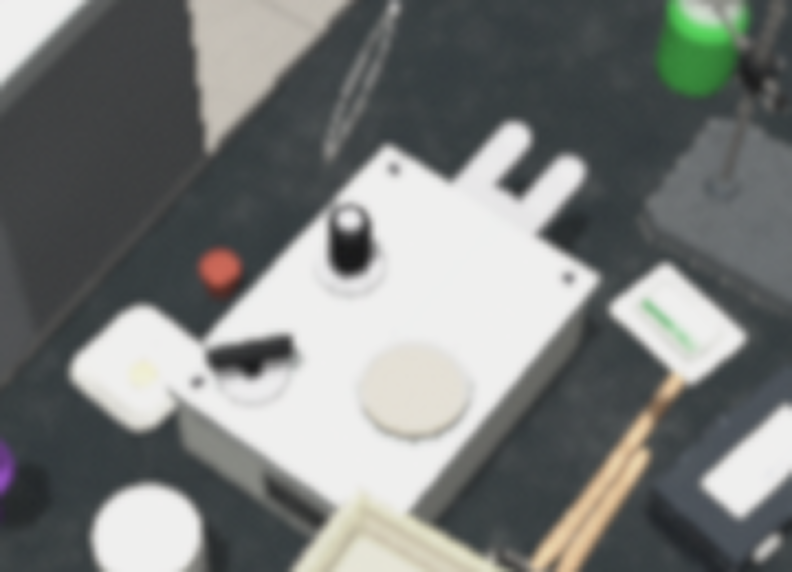

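Possible mix-ups in the top view are the knob pin (294,221), tee pin (330,222), purple bottles (222,122) and (382,262), pink bottle (421,257), white jar (371,222) and red cap (301,258). I choose the black knob on a collar at (294,221), and the crops confirm it. The notch opens towards +y, and the tee is not in the path.

```bash
cat > m.py <<'E'
from h import *
import pickle
D=pickle.load(open('d0.pkl','rb'))
t=D['top']; s=D['scene']
# knob: dark mask inside the platform
for n,d,box in (('top',t,(275,205,312,236)),('scene',s,(305,160,338,192))):
    u0,v0,u1,v1=box
    g=d['frame'][v0:v1,u0:u1].max(2).astype(np.uint8)
    m=(g<110).astype(np.uint8)
    c,_=cv2.findContours(m,cv2.RETR_EXTERNAL,cv2.CHAIN_APPROX_NONE)
    c=max(c,key=cv2.contourArea)
    print(n,'knob bbox',cv2.boundingRect(c),'ell',cv2.minEnclosingCircle(c), 'off',u0,v0)
e=lambda x,y:(200+x/4.4-.4,160+y/4.4-.4)
f=lambda x,y:(240+x/4.4-.4,120+y/4.4-.4)
print('top knob', ray(t,*e(415,266),.127)); print('scene knob',ray(s,*f(350,219),.127))
print('collar top', ray(t,*e(418,272),.085),'scene',ray(s,*f(350,264),.085))
print('tee bar top', ray(t,*e(577,274),.11), 'collar',ray(t,*e(574,280),.085))
print('tee scene', ray(s,*f(250,348),.11), 'collar',ray(s,*f(252,374),.085))
for x,y in ((287,68),(640,80),(635,345),(272,335)): print('corner',ray(t,*e(x,y),.08))
g=t['frame'].astype(int).min(2)
# notch edges subpixel at columns 243..255 ; rows 190..220 
for u in range(242,256):
    col=g[188:222,u]; th=130
    cr=[188+i+(col[i]-th)/(col[i]-col[i+1]) for i in range(len(col)-1) if (col[i]-th)*(col[i+1]-th)<0]
    print(u,[np.round(ray(t,u,c,.08)[:2],4).tolist() for c in cr])
for v in range(199,208):
    r=g[v,235:270]; 
    cr=[235+i+(r[i]-130)/(r[i]-r[i+1]) for i in range(len(r)-1) if (r[i]-130)*(r[i+1]-130)<0]
    print(v,[np.round(ray(t,c,v,.08)[:2],4).tolist() for c in cr])
E
python3 m.py
```

```text
top knob bbox (15, 11, 10, 11) ell ((19.0, 16.0), 5.385264873504639) off 275 205
scene knob bbox (0, 0, 14, 15) ell ((6.5, 7.0), 9.552586555480957) off 305 160
top knob [ 0.44162721 -0.13621086  0.127     ]
scene knob [ 0.44376882 -0.13799102  0.127     ]
collar top [ 0.44325541 -0.13600363  0.085     ] scene [ 0.44445018 -0.13922225  0.085     ]
tee bar top [ 0.43924635 -0.22169877  0.11      ] collar [ 0.4387898  -0.22093598  0.085     ]
tee scene [ 0.44156497 -0.22419063  0.11      ] collar [ 0.44229764 -0.22554204  0.085     ]
corner [ 0.5579106  -0.06213618  0.08      ]
corner [ 0.55108633 -0.258576    0.08      ]
corner [ 0.40380117 -0.25408292  0.08      ]
corner [ 0.40951129 -0.0567172   0.08      ]
242 [[0.5145, -0.0075], [0.4957, -0.008], [0.4767, -0.0085], [0.4568, -0.0091]]
243 [[0.5151, -0.0099], [0.4953, -0.0105], [0.4567, -0.0115]]
244 [[0.5152, -0.0124], [0.4954, -0.0129], [0.4766, -0.0134], [0.4567, -0.0139]]
245 [[0.5151, -0.0148], [0.4954, -0.0153], [0.4765, -0.0158], [0.4567, -0.0163]]
246 [[0.5151, -0.0172], [0.4952, -0.0177], [0.4765, -0.0182], [0.4567, -0.0187]
[... 221 characters left out ...]
 [0.4567, -0.0259]]
250 [[0.515, -0.0269], [0.4943, -0.0274], [0.4764, -0.0278], [0.4567, -0.0283]]
251 [[0.5149, -0.0294], [0.4942, -0.0298], [0.4764, -0.0303], [0.4567, -0.0307]]
252 [[0.5144, -0.0318], [0.4941, -0.0323], [0.4765, -0.0327], [0.4565, -0.0331]]
253 [[0.5142, -0.0342], [0.494, -0.0347], [0.4766, -0.0351], [0.4566, -0.0355]]
254 [[0.5142, -0.0367], [0.494, -0.0371], [0.4764, -0.0375], [0.4565, -0.0379]]
255 [[0.5142, -0.0391], [0.494, -0.0395], [0.4763, -0.0399], [0.4565, -0.0404]]
199 [[0.4986, -0.0034]]
200 [[0.4961, -0.0071]]
201 []
202 [[0.4912, -0.0438]]
203 [[0.4887, -0.0439]]
204 [[0.4863, -0.0439]]
205 [[0.4838, -0.0439]]
206 [[0.4814, -0.0441]]
207 [[0.4789, -0.0441]]
```

```bash
python3 - <<'E'
from h import *
import pickle
D=pickle.load(open('d0.pkl','rb')); t=D['top']
K=np.linalg.inv(t['K'])
uu,vv=np.meshgrid(range(640),range(400)); P=np.stack([uu,vv,np.ones_like(uu)],-1)@K.T*t['depth'][...,None]
W=(P-t['t'])@t['R']; W[t['depth']==0]=np.nan
for y in np.arange(-.2,.36,.04):
  row=[]
  for x in np.arange(.2,.7,.04):
    m=(abs(W[...,0]-x)<.02)&(abs(W[...,1]-y)<.02); row.append(round(float(np.nanmax(W[...,2][m])),2) if m.any() else None)
  print(round(y,2),row)
print(dep(t,313,192))
R=np.array(observe()['tool_rot']); p0=np.array(observe()['position'])
for tgt in ([.27,.40,.36],[.30,.20,.38],[.33,0,.38],[.36,-.137,.30]):
    d=np.array(tgt)-p0; print(tgt,np.round(R.T@d/.05,2)); p0=np.array(tgt)
E
```

```text
-0.2 [-0.84, -0.83, 0.01, 0.01, 0.02, 0.08, 0.12, 0.1, 0.1, 0.1, 0.02, 0.02, 0.01]
-0.16 [-0.84, -0.84, 0.0, 0.01, 0.03, 0.09, 0.13, 0.1, 0.1, 0.1, 0.02, 0.02, 0.05]
-0.12 [-0.84, -0.84, 0.01, 0.01, 0.02, 0.08, 0.13, 0.09, 0.09, 0.09, 0.02, 0.05, 0.05]
-0.08 [-0.84, -0.84, 0.0, 0.01, 0.01, 0.09, 0.09, 0.09, 0.09, 0.09, 0.02, 0.05, 0.05]
-0.04 [-0.83, -0.83, 0.01, 0.01, 0.01, 0.08, 0.08, 0.09, 0.09, 0.01, 0.01, 0.05, 0.05]
0.0 [-0.84, -0.84, 0.01, 0.01, 0.02, 0.01, 0.08, 0.09, 0.08, 0.01, 0.01, 0.01, 0.01]
0.04 [-0.84, -0.84, 0.01, 0.02, 0.01, 0.01, 0.01, 0.01, 0.02, 0.02, 0.14, 0.02, 0.11]
0.08 [-0.84, -0.83, 0.01, 0.01, 0.01, 0.01, 0.01, 0.01, 0.13, 0.31, 0.14, 0.02, 0.07]
0.12 [-0.84, -0.84, 0.01, 0.01, 0.01, 0.01, 0.01, 0.13, 0.13, 0.02, 0.02, 0.02, 0.01]
0.16 [-0.84, -0.83, 0.01, 0.01, 0.11, 0.13, 0.13, 0.13, 0.11, 0.01, 0.01, 0.01, 0.01]
0.2 [-0.84, -0.83, 0.01, 0.01, 0.21, 0.22, 0.01, 0.01, 0.08, 0.01, 0.01, 0.03, 0.01]
0.24 [-0.84, -0.84, 0.01, 0.01, 0.11, 0.01, 0.11, 0.11, 0.12, 0.11, 0.09, 0.08, 0.07]
0.28 [-0.84, -0.83, 0.01, 0.01, 0.01, 0.01, 0.11, 0.11, 0.12, 0.11, 0.09, 0.08, 0.07]
0.32 [-0.84, -0.83, 0.0, 0.01, 0.01, 0.01, 0.01, 0.1, 0.12, 0.11, 0.09, 0.08, 0.07]
0.36 [-0.84, -0.84, 0.01, 0.01, 0.01, 0.01, 0.01, 0.09, 0.12, 0.11, 0.09, 0.08, 0.07]
[ 0.51291069 -0.18009994  0.09573853]
[0.27, 0.4, 0.36] [-1.19 -1.42 -2.58]
[0.3, 0.2, 0.38] [-2.35 -3.3  -0.4 ]
[0.33, 0, 0.38] [-2.35 -3.3   0.  ]
[0.36, -0.137, 0.3] [-1.78 -2.17  1.6 ]
```

```bash
python3 -m pendant '[45,-0.2,-0.24,-0.43,0,0,0, 45,-0.2,-0.24,-0.43,0,0,0, 45,-0.2,-0.24,-0.43,0,0,0, 45,-0.2,-0.24,-0.43,0,0,0, 45,-0.2,-0.24,-0.43,0,0,0, 45,-0.2,-0.24,-0.43,0,0,0]' 40
python3 -m pendant '[45,-0.3,-0.4,-0.05,0,0,0, 45,-0.3,-0.4,-0.05,0,0,0, 45,-0.3,-0.4,-0.05,0,0,0, 45,-0.3,-0.4,-0.05,0,0,0, 45,-0.3,-0.4,-0.05,0,0,0, 45,-0.3,-0.4,-0.05,0,0,0, 45,-0.3,-0.4,-0.05,0,0,0, 45,-0.3,-0.4,-0.05,0,0,0]'
```

```text
time_s: 0.75
position: [0.2698, 0.3983, 0.361]
tool_rot: [[-0.892, 0.453, -0.0], [0.453, 0.892, -0.0], [0.0, -0.001, -1.0]]
ft_force: [0.4, 0.4, 0.5]
grip_width: 0.0445
time_s: 1.55
position: [0.3043, 0.2011, 0.3803]
tool_rot: [[-0.892, 0.453, -0.0], [0.453, 0.892, -0.0], [0.0, -0.0, -1.0]]
ft_force: [0.9, 0.1, -0.5]
grip_width: 0.0453
```

```bash
python3 -m pendant '[45,-0.29,-0.42,0,0,0,0, 45,-0.29,-0.42,0,0,0,0, 45,-0.29,-0.42,0,0,0,0, 45,-0.29,-0.42,0,0,0,0, 45,-0.29,-0.42,0,0,0,0, 45,-0.29,-0.42,0,0,0,0, 45,-0.29,-0.42,0,0,0,0, 45,-0.29,-0.42,0,0,0,0]'
python3 -m pendant '[45,-0.33,-0.35,0.2,0,0,0, 45,-0.33,-0.35,0.2,0,0,0, 45,-0.33,-0.35,0.2,0,0,0, 45,-0.33,-0.35,0.2,0,0,0, 45,-0.33,-0.35,0.2,0,0,0, 45,-0.33,-0.35,0.2,0,0,0, 45,0,0,0,0,0,0]'
python3 - <<'E'
from h import *
import pickle
d=cam('wrist'); pickle.dump(d,open('w1.pkl','wb')); save(d,'w1.png')
o=observe();print(o['position'],o['q'])
for p in ([.443,-.137,.127],[.443,-.137,.085],[.4856,-.028,.08]): print(proj(d,p))
E
```

```text
time_s: 2.35
position: [0.3316, -0.0013, 0.3802]
tool_rot: [[-0.892, 0.453, -0.0], [0.453, 0.892, 0.0], [0.0, -0.0, -1.0]]
ft_force: [0.7, 0.7, 0.1]
grip_width: 0.0447
time_s: 3.05
position: [0.3726, -0.1404, 0.3187]
tool_rot: [[-0.891, 0.455, -0.003], [0.455, 0.891, 0.002], [0.003, 0.0, -1.0]]
ft_force: [0.9, 1.7, 0.7]
grip_width: 0.045
[ 0.37244273 -0.13924897  0.31955197] [-3.76912288e+01  2.77292292e+00  8.50371346e+01  5.25386684e-03
  9.23246469e+01 -1.00674873e+02]
[353.65119079 231.50330127]
[350.28672818 216.5282817 ]
[454.14578658 205.22516869]
```

View pics/w1.png

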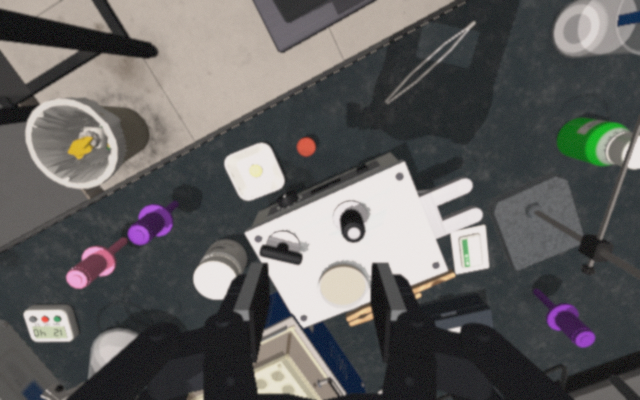

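The wrist picture shows the knob top at (354,232) and collar at about (349,216), with the notch at about (454,205). All of these match the projected positions to within a pixel or so. I'll move above the knob.

```bash
python3 -m pendant '[45,-0.25,0.14,0.2,0,0,0, 45,-0.25,0.14,0.3,0,0,0, 45,-0.25,0.14,0.5,0,0,0, 45,-0.25,0.13,0.5,0,0,0, 45,-0.24,0.13,0.5,0,0,0, 45,0,0,0.5,0,0,0, 45,0,0,0.4,0,0,0, 45,0,0,0,0,0,0, 45,0,0,0,0,0,0]'
python3 - <<'E'
from h import *
d=cam('wrist'); save(d,'w2.png')
o=observe();print(o['position'],o['tool_rot'])
for p in ([.443,-.137,.127],[.443,-.137,.085]): print(proj(d,p))
R=o['tool_rot'];print(R.T@(np.array([.443,-.137,.088])-o['position'])/.05)
E
```

```text
time_s: 4.0
position: [0.4435, -0.1361, 0.1763]
tool_rot: [[-0.892, 0.452, 0.001], [0.452, 0.892, -0.0], [-0.001, 0.0, -1.0]]
ft_force: [0.3, -0.5, 0.8]
grip_width: 0.0447
[ 0.44369608 -0.13635266  0.17670364] [[-8.91869104e-01  4.52289869e-01  1.83744024e-03]
 [ 4.52288557e-01  8.91870984e-01 -1.09930014e-03]
 [-2.13596195e-03 -1.49378635e-04 -9.99997708e-01]]
[316.72996366 231.98808677]
[317.19266297 207.37578725]
[ 0.01034995 -0.01757838  1.77405742]
```

View pics/w2.png

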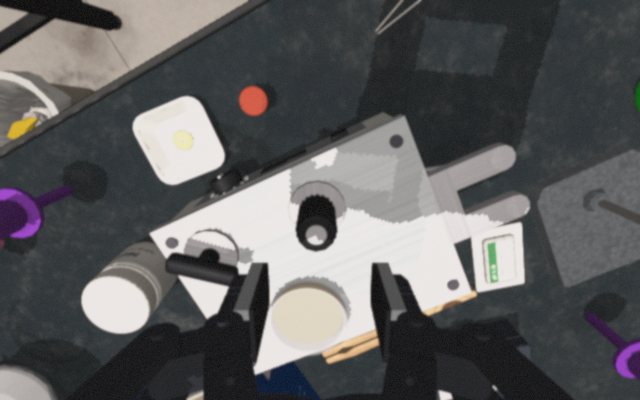

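Knob top is at (317,235), between the fingers (268 and 371, mid 319.5), and the collar is at (318,207). It is well centred, so I'll descend and grip.

```bash
python3 -m pendant '[45,0,0,0.3,0,0,0, 45,0,0,0.3,0,0,0, 45,0,0,0.3,0,0,0, 45,0,0,0.3,0,0,0, 45,0,0,0.3,0,0,0, 45,0,0,0.22,0,0,0, 45,0,0,0,0,0,0, 45,0,0,0,0,0,0]'
python3 -m pendant '[10,0,0,0,0,0,0, 10,0,0,0,0,0,0, 10,0,0,0,0,0,0, 10,0,0,0,0,0,0, 10,0,0,0,0,0,0, 10,0,0,0,0,0,0, 10,0,0,0,0,0,0]' 50
```

```text
time_s: 4.85
position: [0.4438, -0.1367, 0.0904]
tool_rot: [[-0.892, 0.453, 0.002], [0.453, 0.892, -0.001], [-0.002, -0.0, -1.0]]
ft_force: [0.2, -0.8, 0.9]
grip_width: 0.0452
time_s: 5.55
position: [0.4437, -0.1367, 0.0904]
tool_rot: [[-0.892, 0.453, 0.002], [0.453, 0.892, -0.001], [-0.002, -0.0, -1.0]]
ft_force: [-0.6, 0.1, 6.4]
grip_width: 0.0231
```

```bash
python3 -m pendant '[10,0,0,-0.1,0,0,0, 10,0,0,-0.15,0,0,0, 10,0,0,-0.2,0,0,0, 10,0,0,-0.2,0,0,0, 10,0,0,-0.2,0,0,0, 10,0,0,-0.2,0,0,0, 10,0,0,-0.2,0,0,0, 10,0,0,-0.25,0,0,0, 10,0,0,-0.25,0,0,0, 10,0,0,-0.25,0,0,0, 10,0,0,0,0,0,0, 10,0,0,0,0,0,0]'
python3 - <<'E'
from h import *
import pickle
d=cam('wrist'); save(d,'w3.png'); t=cam('top'); s=cam('scene'); save(s,'s3.png',(220,80,440,250),3.5); save(t,'t3.png',(180,140,380,280),4)
pickle.dump((d,t,s),open('d3.pkl','wb'))
o=observe();print(o['position'],o['ft_force'],o['grip_width'])
E
```

```text
time_s: 6.75
position: [0.4431, -0.1364, 0.1893]
tool_rot: [[-0.892, 0.453, 0.0], [0.453, 0.892, -0.0], [-0.0, -0.0, -1.0]]
ft_force: [-0.1, -0.4, -1.8]
grip_width: 0.023
[ 0.44296069 -0.13630682  0.18875216] [-0.29164099  0.20921423 -1.60806213] 0.022629765069856162
```

View pics/s3.png

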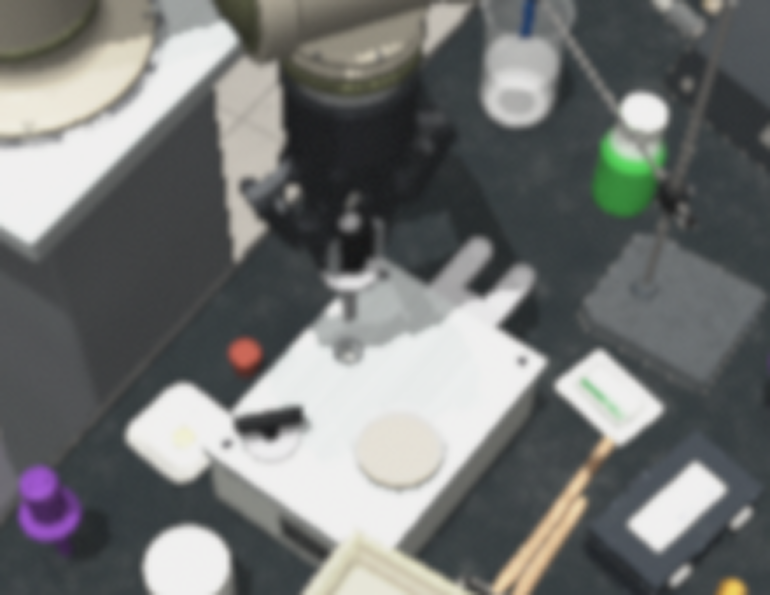

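View pics/w3.png

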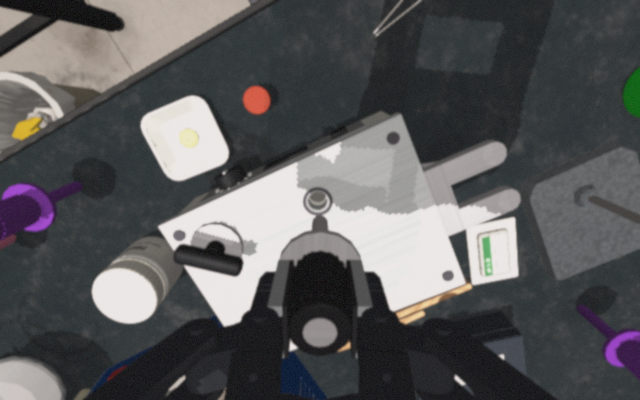

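View pics/t3.png

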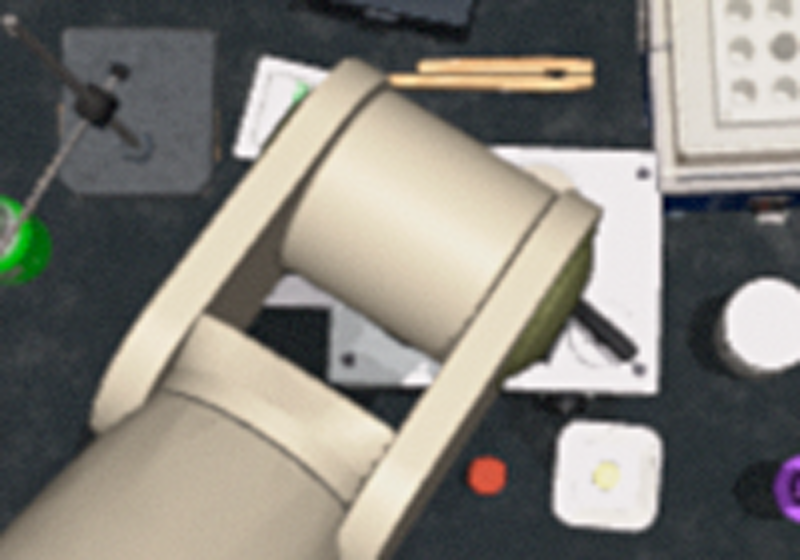

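The scene crop shows the pin clear of its bore (348,350), with the shank hanging vertically at (348,305) and the tee still seated. I'll check the notch estimate in the wrist view.

```bash
python3 - <<'E'
from h import *
import pickle
d,t,s=pickle.load(open('d3.pkl','rb'))
c=np.array([.4856,-.028,.08]); a=np.radians(2); Y=np.array([np.sin(a),np.cos(a),0]); X=np.array([np.cos(a),-np.sin(a),0])
def ov(d,crop,k,name):
    u0,v0,u1,v1=crop; f=np.ascontiguousarray(cv2.resize(d['frame'][v0:v1,u0:u1,::-1],None,fx=k,fy=k,interpolation=cv2.INTER_CUBIC))
    q=lambda p:tuple(int(round(v)) for v in ((proj(d,p)-[u0,v0]+.5)*k))
    pts=[c+X*x+Y*y for x,y in((-.01,.028),(-.01,-.016),(.01,-.016),(.01,.028))]
    cv2.polylines(f,[np.array([q(p) for p in pts])],False,(0,0,255),1)
    cv2.circle(f,q(c),3,(0,255,0),-1); cv2.circle(f,q([.443,-.137,.08]),3,(0,255,0),-1)
    cv2.imwrite('pics/'+name,f)
ov(d,(290,120,530,280),3.2,'ov_w.png'); ov(s,(300,120,390,200),7,'ov_s.png')
print('bore scene',ray(s,319.0,179.6,.08),'wrist',ray(d,317.5,200.5,.08))
E
```

```text
bore scene [ 0.44229245 -0.1368453   0.08      ] wrist [ 0.44357619 -0.13764887  0.08      ]
```

View pics/ov_w.png

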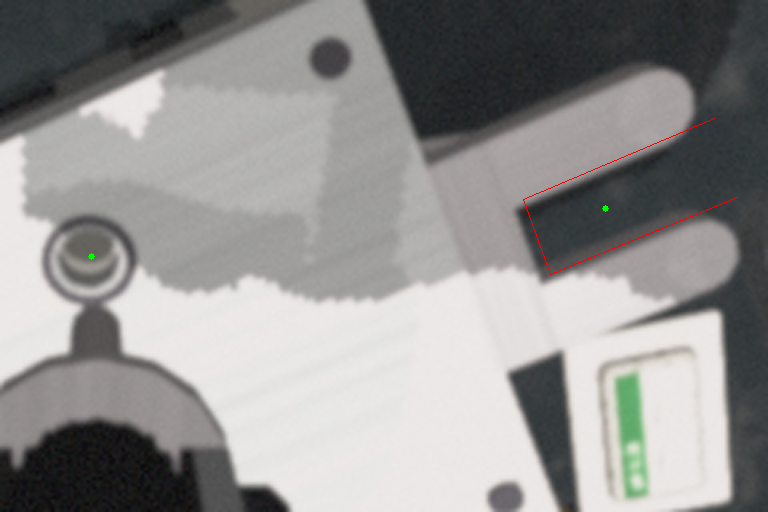

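View pics/ov_s.png

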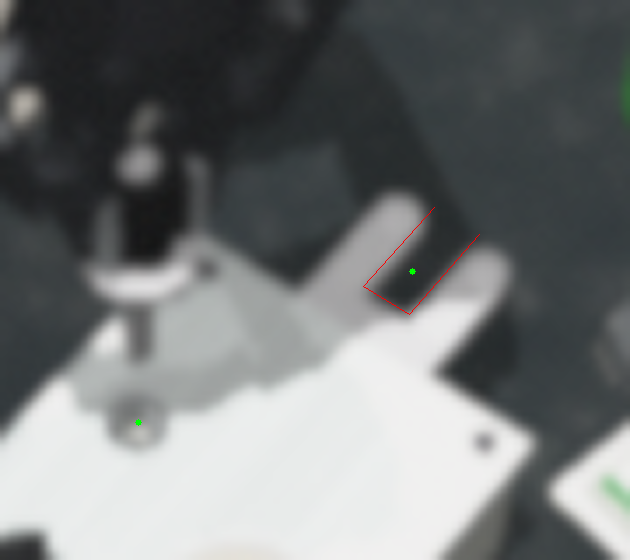

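Overlay agrees to about 1 mm, so the notch is at about (0.4865,-0.0285). I'll carry the pin over at this height, with the shank tip at about 0.118.

```bash
python3 -m pendant '[10,0.02,0.15,0,0,0,0, 10,0.025,0.3,0,0,0,0, 10,0.025,0.3,0,0,0,0, 10,0.025,0.3,0,0,0,0, 10,0.025,0.3,0,0,0,0, 10,0.025,0.3,0,0,0,0, 10,0.025,0.3,0,0,0,0, 10,0.02,0.25,0,0,0,0, 10,0.01,0.13,0,0,0,0, 10,0,0,0,0,0,0, 10,0,0,0,0,0,0]'
cat > look.py <<'E'
from h import *
import sys
k=sys.argv[1]
d=cam('wrist'); s=cam('scene'); save(d,'w%s.png'%k); save(s,'s%s.png'%k,(290,90,400,190),7)
o=observe(); print(o['time_s'],o['position'],o['ft_force'],o['grip_width']); R=o['tool_rot'];print(R[:,2],R.T@(np.array([.4866,-.028,.0905])-o['position'])/.05)
E
python3 look.py 4
```

```text
time_s: 8.0
position: [0.487, -0.0282, 0.1892]
tool_rot: [[-0.892, 0.453, -0.0], [0.453, 0.892, -0.0], [0.0, -0.0, -1.0]]
ft_force: [0.2, -0.2, -0.7]
grip_width: 0.0227
8.1 [ 0.48695008 -0.02846745  0.18930489] [-0.12673398 -0.30586296 -1.84799577] 0.022767282233752646
[-9.74316382e-05 -1.09924072e-04 -9.99999989e-01] [0.01040494 0.00544173 1.97609742]
```

View pics/w4.png

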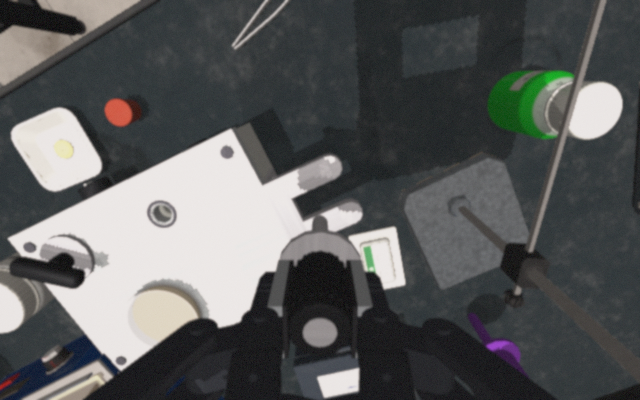

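View pics/s4.png

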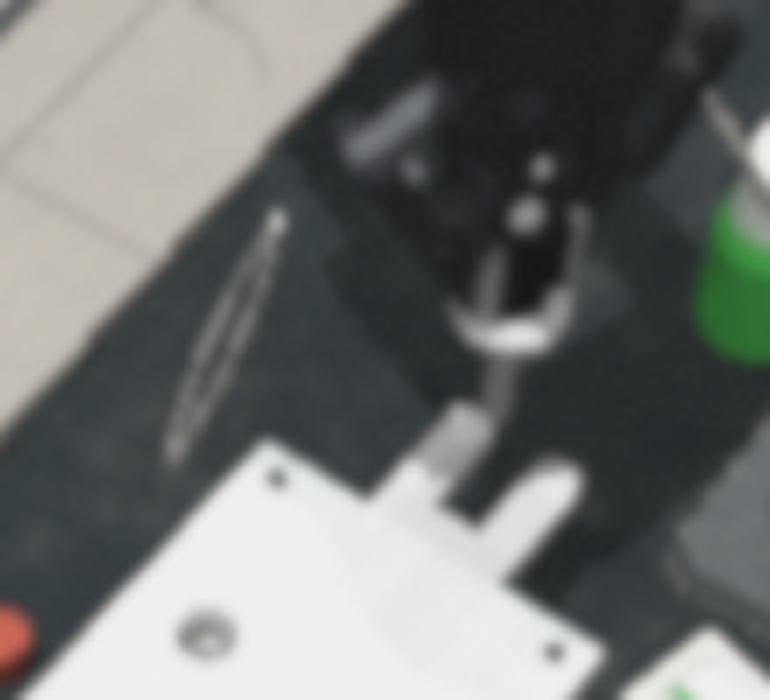

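```bash
python3 - <<'E'
from h import *
s=cam('scene'); w=cam('wrist')
for z in (.2255,.1835,.118,.08): print(z,(proj(s,[.4868,-.0284,z])-[290,90]+.5)*7, proj(w,[.4868,-.0284,z]))
for m in (0,):
  c=proj(w,[.4865,-.0285,.08]); print(c)
E
```

```text
0.2255 [520.91300413 212.87799036] [317.84830108 328.7397315 ]
0.1835 [509.30132531 298.31117293] [318.27854237 269.43871203]
0.118 [492.88155286 419.12001033] [318.65261702 217.87925393]
0.08 [484.18366438 483.11491634] [318.78968704 198.98661747]
[318.48349966 198.70023913]
```

```bash
python3 -m pendant '[10,0,0,0.15,0,0,0, 10,0,0,0.15,0,0,0, 10,0,0,0.15,0,0,0, 10,0,0,0.15,0,0,0, 10,0,0,0,0,0,0]'; python3 look.py 5
```

```text
time_s: 8.7
position: [0.4865, -0.0279, 0.1581]
tool_rot: [[-0.892, 0.453, -0.002], [0.453, 0.892, 0.001], [0.002, -0.0, -1.0]]
ft_force: [0.0, 0.7, -1.5]
grip_width: 0.0226
8.8 [ 0.48710949 -0.02806102  0.15919808] [-0.80122424  0.02359509 -0.93106829] 0.022725446043763392
[-2.62852757e-04  8.45657886e-05 -9.99999962e-01] [ 0.00926373 -0.0034649   1.37396427]
```

View pics/w5.png

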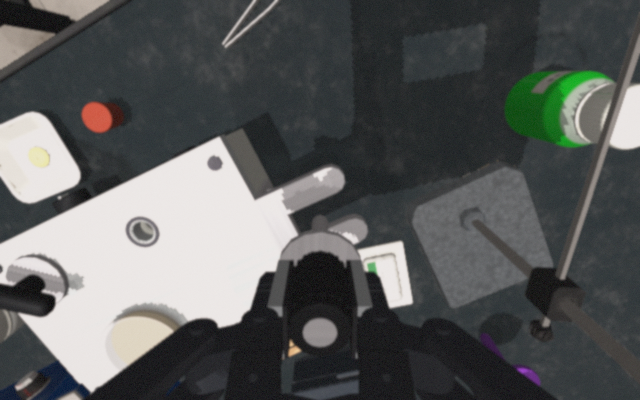

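View pics/s5.png

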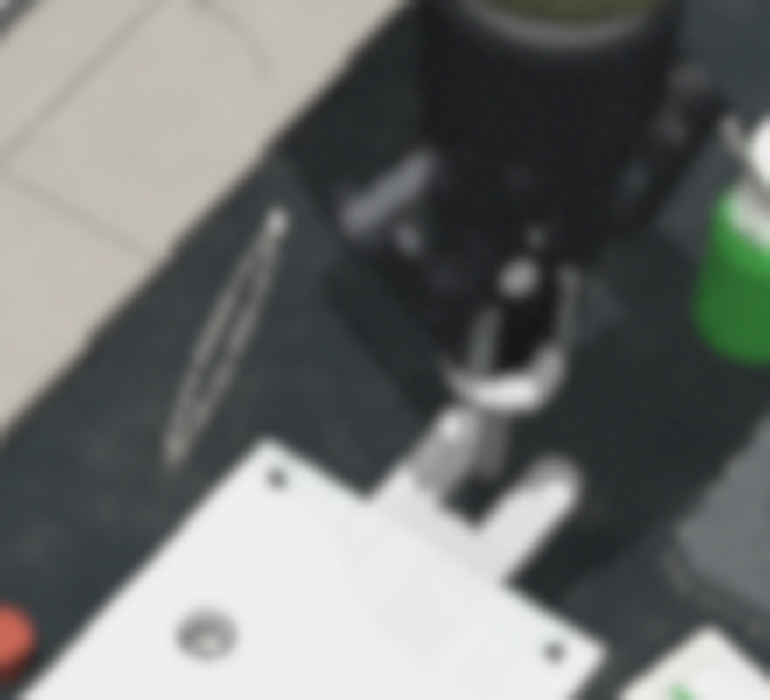

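Shank tip at about (490,468) in the crop lies over the notch opening. I'll lower it slowly while watching the force.

```bash
python3 -m pendant '[10,0,0,0.15,0,0,0, 10,0,0,0.15,0,0,0, 10,0,0,0.15,0,0,0, 10,0,0,0,0,0,0]'; python3 -m pendant '[10,0,0,0.15,0,0,0, 10,0,0,0.15,0,0,0, 10,0,0,0.15,0,0,0, 10,0,0,0.15,0,0,0, 10,0,0,0.12,0,0,0,10,0,0,0,0,0,0]'; python3 look.py 6
```

```text
time_s: 9.2
position: [0.4865, -0.0279, 0.1356]
tool_rot: [[-0.892, 0.453, -0.002], [0.453, 0.892, 0.001], [0.002, -0.0, -1.0]]
ft_force: [0.1, 0.5, -1.5]
grip_width: 0.0231
time_s: 9.8
position: [0.4867, -0.028, 0.1]
tool_rot: [[-0.892, 0.453, -0.002], [0.453, 0.892, 0.0], [0.002, -0.0, -1.0]]
ft_force: [-0.8, -0.3, -1.1]
grip_width: 0.0229
9.9 [ 0.48714121 -0.02807235  0.10081744] [ 0.71488249  1.18400412 -1.35021657] 0.022603029462583107
[-1.29765755e-05  1.17672183e-05 -1.00000000e+00] [ 0.01030301 -0.00361113  0.20634894]
```

View pics/w6.png

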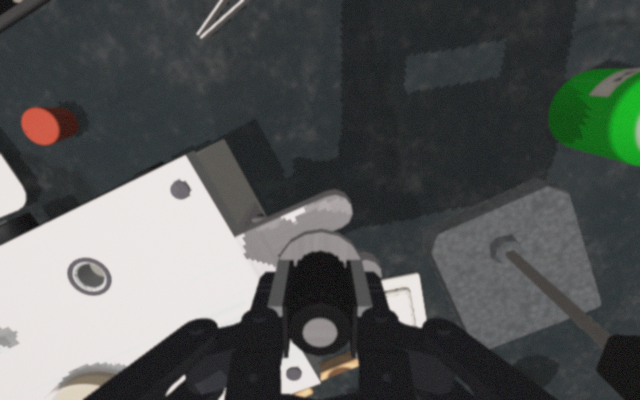

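View pics/s6.png

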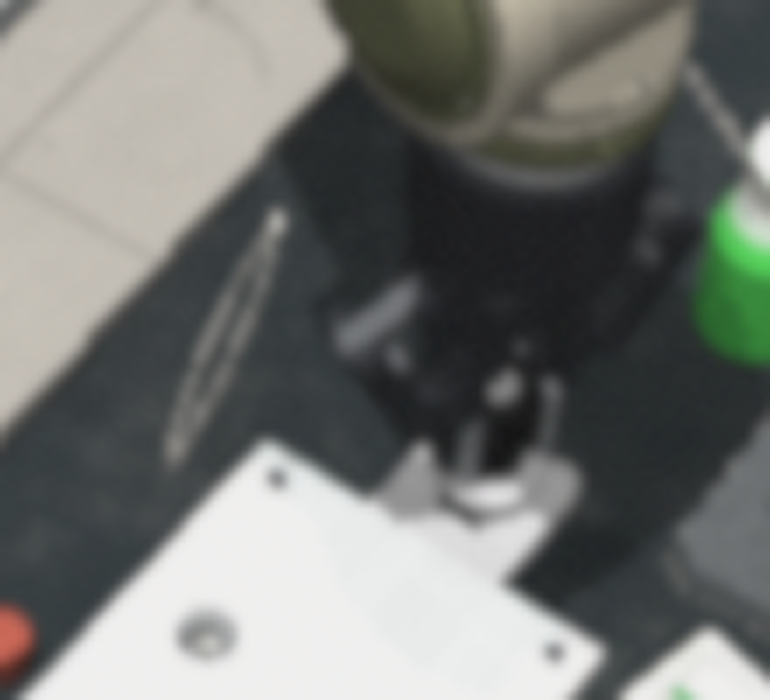

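The shank is in the notch with no contact force, and the collar is about 10 mm above the plate. I'll finish the lowering.

```bash
python3 -m pendant '[10,0,0,0.08,0,0,0, 10,0,0,0.06,0,0,0, 10,0,0,0.03,0,0,0, 10,0,0,0,0,0,0,10,0,0,0,0,0,0]'; python3 -m pendant '[10,0,0,0.02,0,0,0, 10,0,0,0,0,0,0,10,0,0,0,0,0,0]'
```

```text
time_s: 10.4
position: [0.4871, -0.0281, 0.0924]
tool_rot: [[-0.892, 0.453, 0.0], [0.453, 0.892, -0.0], [-0.0, -0.0, -1.0]]
ft_force: [0.2, -0.2, -2.1]
grip_width: 0.0232
time_s: 10.7
position: [0.4871, -0.0281, 0.0913]
tool_rot: [[-0.892, 0.453, -0.0], [0.453, 0.892, -0.0], [0.0, -0.0, -1.0]]
ft_force: [0.2, 0.9, -1.1]
grip_width: 0.0227
```

```bash
python3 -m pendant '[10,0,0,0.02,0,0,0, 10,0,0,0,0,0,0,10,0,0,0,0,0,0]';python3 -m pendant '[10,0,0,0.02,0,0,0, 10,0,0,0,0,0,0,10,0,0,0,0,0,0]'
```

```text
time_s: 11.0
position: [0.4871, -0.0281, 0.0905]
tool_rot: [[-0.892, 0.453, 0.0], [0.453, 0.892, -0.0], [-0.0, 0.0, -1.0]]
ft_force: [-0.7, -0.9, 2.4]
grip_width: 0.0229
time_s: 11.3
position: [0.4872, -0.0281, 0.0904]
tool_rot: [[-0.892, 0.453, 0.001], [0.453, 0.892, -0.0], [-0.001, 0.0, -1.0]]
ft_force: [-4.3, 0.5, 12.7]
grip_width: 0.0228
```

The collar touches the plate (12.7 N), so I'll relieve the press and open.

```bash
python3 -m pendant '[10,0,0,-0.02,0,0,0, 26,0,0,0,0,0,0, 30,0,0,0,0,0,0, 36,0,0,0,0,0,0, 45,0,0,0,0,0,0, 45,0,0,0,0,0,0]'; python3 -m pendant '[45,0,0,-0.1,0,0,0, 45,0,0,-0.2,0,0,0, 45,0,0,-0.3,0,0,0, 45,0,0,-0.3,0,0,0, 45,0,0,-0.4,0,0,0, 45,0,0,-0.4,0,0,0, 45,0,0,-0.4,0,0,0, 45,0,0,-0.4,0,0,0, 45,0,0,0,0,0,0]'; python3 look.py 7
```

```text
time_s: 11.9
position: [0.4871, -0.0281, 0.0902]
tool_rot: [[-0.892, 0.453, -0.0], [0.453, 0.892, 0.0], [0.0, -0.0, -1.0]]
ft_force: [0.0, -0.7, -0.8]
grip_width: 0.0452
time_s: 12.8
position: [0.488, -0.0283, 0.2183]
tool_rot: [[-0.892, 0.453, 0.006], [0.453, 0.892, -0.002], [-0.006, 0.001, -1.0]]
ft_force: [0.4, -0.3, -0.7]
grip_width: 0.0452
12.9 [ 0.48688655 -0.02798532  0.21542931] [-0.58052732 -0.3176978  -0.13029147] 0.04477238780939444
[ 5.27048945e-04 -1.63069145e-04 -9.99999848e-01] [ 0.00633605 -0.00308868  2.49858276]
```

View pics/w7.png

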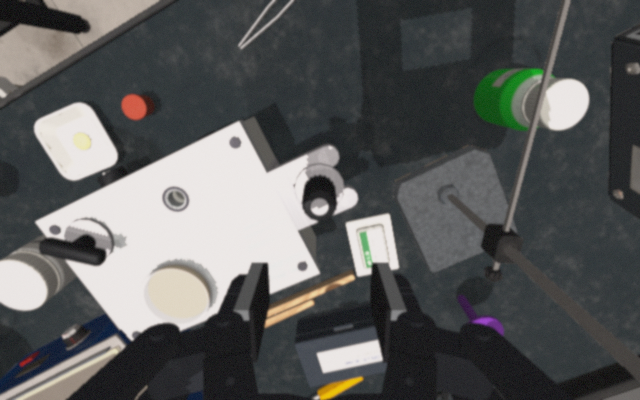

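View pics/s7.png

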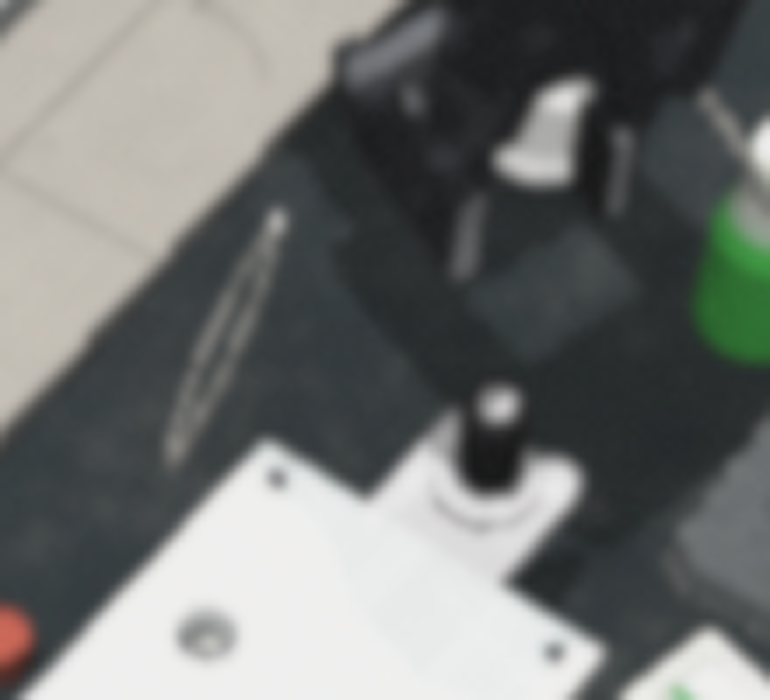

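The pin stands upright in the notch. The knob is at (319,205) in the wrist view, and the tee is still seated at (72,250). One numeric check, then a last picture.

```bash
python3 -m pendant '[45,0,0,-0.4,0,0,0, 45,0,0,-0.4,0,0,0, 45,0,0,-0.4,0,0,0, 45,0,0,0,0,0,0,45,0,0,0,0,0,0]'; python3 - <<'E'
from h import *
w=cam('wrist'); s=cam('scene'); save(w,'w8.png',(200,120,440,280),3.3)
for n,d in(('w',w),('s',s)):
  print(n,[ (z,np.round(proj(d,[.4866,-.0284,z]),1)) for z in (.127,.085)])
  u,v=np.round(proj(d,[.4866,-.0284,.127])).astype(int)
  print('depth top',dep(d,u,v)); print('tee collar',proj(d,[.440,-.222,.085]))
print(observe()['qvel'].round(2))
E
```

```text
time_s: 13.4
position: [0.4867, -0.028, 0.274]
tool_rot: [[-0.892, 0.453, -0.002], [0.453, 0.892, 0.001], [0.002, -0.0, -1.0]]
ft_force: [1.2, 1.0, -0.4]
grip_width: 0.045
w [(0.127, array([318.4, 185.3])), (0.085, array([318.5, 172.9]))]
depth top [ 0.48630766 -0.02859688  0.12676546]
tee collar [122.41064328 218.26989293]
s [(0.127, array([360.1, 147.1])), (0.085, array([358.8, 157.3]))]
depth top [ 0.4863474  -0.02873987  0.12749338]
tee collar [297.00127455 203.02342593]
[-0.09 -0.03 -0.36  0.07  0.26 -0.06]
```

View pics/w8.png

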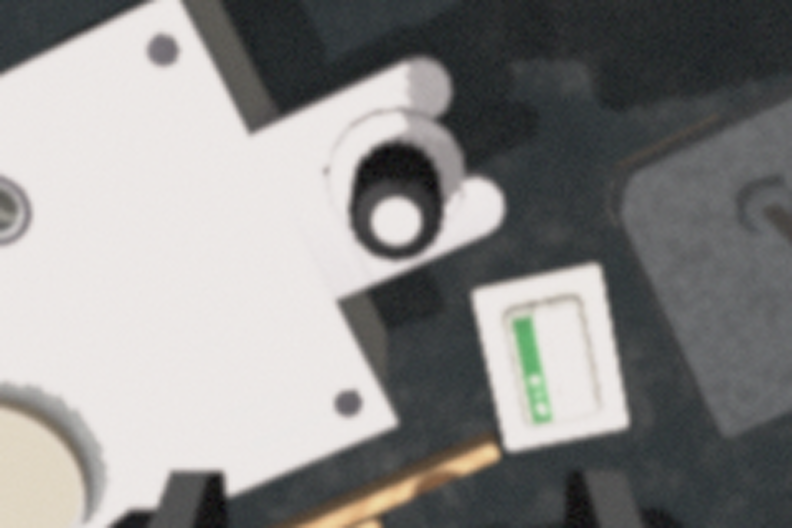

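The knob top is at z 0.127, so the collar lies flat on the plate, and it is centred on the notch. The gripper is clear, so I'll hand in.

```bash
python3 -c "
from rig import *
print(close_job())"
```

```text
the job is handed in; nothing more can be done
None
```

The lock pin is parked and the job is handed in, at about 13.5 s of the 42 s allowed. I gripped the black round-knob pin, drew it straight up about 98 mm and carried it over at that height. I then lowered its shank into the bracket notch until the collar touched the plate (about 13 N), let go, and backed the gripper straight up.

**Last checks:**
- **Pin:** it stands upright. The knob top measured about (0.486, −0.029, 0.127), which is the height expected with the collar flat on the plate. It is within about 1 mm of my estimate of the parking point.
- **Tee pin:** the pictures show it still seated in its bore, and the arm never came near it. I did not re-measure its height after the move.
- **Gripper:** it was open and about 15 cm above the pin at hand-in, touching nothing.

The camera views disagreed by 1–3 mm on some points (up to about 5 mm on the tee collar). I shifted the notch estimate by about 1 mm to allow for this. No check failed.

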